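# Dress both sides of a bench scraper on the sharpening stand

## Task

Take the square-handled bench scraper from the rack and dress its edge on the sharpening stand: lay the riveted side of the blade flat on the steel rest bar so that the scraper leans back about 30 degrees, handle to the robot's side, press the edge lightly on the stone, and keep both touching while you draw it from the left end of the stone to the right end as the robot sees it. Then turn the scraper round and give the plain side the same stroke, again from left to right and leaning back on the bar. Hang it back in its empty place in the rack, either way round, and leave the other things as they are.

Things in the scene. Friction and masses are not known exactly. Their poses are not given: they have to be found in the camera images.
- scraper: Bench scraper, 0.22 kg: steel blade 120 mm wide (y), 3 mm thick (x), 85 mm tall, then a square wooden handle 24 mm thick (x), 120 long (y), 30 tall (z 85 to 115). Origin: middle of the free edge, z up to the handle. Its -x side (to the robot at the start) shows two 12 mm rivet heads in the handle, the +x side is plain. Hangs in a rack slot, handle on the rails
- hone: Sharpening stand fixed to the table: grey base plate 150 x 310 x 12 mm. Origin: underside; z up, x away from the robot, y to the robot's left, along stone and bar (it stands aslant, turned 18 to 35 degrees to the left). At y = +-143 mm dark posts (x -27 to 3 mm, 10 mm thick, 114 mm tall) carry the bar
- bed: Tray of the stand (82 x 232 mm, 14 tall), origin under its middle, at x 28, z 12 mm in the stand's frame. It holds the grey stone, 70 (x) x 220 mm (y), centred: x -7 to 63 mm in the stand's frame. By wear the stone's top is 50 to 40 mm above the table (41 to 51 below the bar's centre): feel for it. It floats on springs, 2.5 N/mm, 7 mm of travel down
- bar: Round steel rest bar, 12 mm in diameter, 296 mm long, level, along the stand's y, over the near rim of the stone. Origin: middle of its centre line, at x -7.5, y 0, z 91 mm in the stand's frame, same axes. Sprung: pushed towards the robot (-x) it gives 2 N/mm, for 8 mm
- rack: Rack 160 x 170 mm fixed to the table; origin under its middle, x away from the robot (turned up to 12 degrees). Slots along y at x = -50 and +50 mm: 10 mm gap between two dark rails, each 6 mm thick, tops at z 100; end plates at y = +-79 mm, 100 tall. A hung scraper's handle rests on the rails: the square one's edge is then at z 15 mm, its middle at y 0
- round_scraper: Smaller scraper with a round dark handle (26 mm in diameter, 100 mm long), hanging in the other slot of the rack; leave it. Origin: middle of its free edge
- bowl: Aluminium bowl, 150 mm across, 60 mm tall, bystander; origin at the middle of its underside
- jar: Closed glass jar, 68 mm across, 100 mm tall, bystander; origin at the middle of its underside
- tin: Dark lidded loaf tin 100 x 180 x 65 mm, bystander; origin at the middle of its underside

How it is judged:
By the outcome, as a careful person would: the job done as asked, in the order asked, and still so for the second after the job is handed in, with the robot touching nothing.
It also fails if it takes over 72 s, if anything falls off the work surface, if the arm or the gripper's body presses on something with over 40 N, if the wrist force passes 120 N, or if a joint passes its speed limit or range.

## Robot

A 6-joint arm with a two-finger parallel gripper is mounted at the origin on the work surface. World frame = base frame: x ahead of the robot, y to its left, z up, the work surface at z = 0. Lengths are in m, angles in rad, forces in N, time in s.
With the tool pointing down it reaches from about 0.375 to 0.75 m from the base axis. Payload 9 kg.
Tool frame: the origin (TCP) lies at the very end of the fingers, on their centre line; the grasp point (between the pads) lies behind it (tcp_to_grasp is the z of the grasp point in the tool frame, in m); z points along the fingers, y is the line along which they close (so a half turn about z gives the same grasp; the last joint's range is limited). The gripper opens to 85 mm and grips with 20 to 120 N. Pads are 22 mm wide; open, the fingers measure 114 mm over their backs; the gripper's body (76 mm by 85 mm) begins 54 mm behind the grasp point. The pads swing forward as they close: fully open they stand 13 mm farther back than shut.
Start: joints at [0.99, 0.104, 0.097, 1.564, 0, 1.353], TCP at [0.213, 0.561, 0.203] pointing down, gripper open.
Joint ranges: [-2.99, 2.99], [-0.84, 1.86], [-1.1, 1.16], [-1.84, 2.11], [-1.51, 1.56], [-3.14, 3.14]. Speed limits (rad/s): [2.22, 2.22, 2.57, 3.14, 3.14, 3.14].

## Interface

Orientations are given as a rotation vector (axis times angle).
In Python, from cell import get_state, get_image, get_calibration, finish_job, tcp_to_grasp gives the robot as it stands. The module is installed in compiled form; this text tells all that it offers.
- The arm moves only by the tool servo_tool, never from a script. Its argument "deltas" is a list of rows, each a list of 2 entries, a list of its own where there are three numbers: the shift along the world's x, y, z as a fraction of full scale, then the turn, a rotation vector about the world's x, y, z as a fraction of full scale. In form: [[[dx, dy, dz], [rx, ry, rz]], ...]. A call has 1 to 5 rows; each row shifts and turns the commanded pose from where the row before left it; what a row does not reach is not made up. Full scale, the value 1, is 0.04 m for a shift and 0.1 rad for a turn. A row lasts 1/12 s, in which the tool goes at most 41.7 mm and 7.16 degrees, less where a joint would pass 70% of its speed; a pose out of reach is approached as far as the arm can. A call with a number of a shift or a turn outside -1 to 1 is refused whole. A call with a gripper value outside its range is refused whole. "grip" is the opening, from 0 (shut) to 1 (fully open), set as the call begins (left out, the last holds). The fingers move at their own pace and stop on an object; "squeeze" is the grip in N (left out, the last holds). Time passes only in rows, so rows that do not move let the fingers close. It gives the time, the measured TCP pose, the force, the opening and the grip force at its end, in the units of the state.
- get_state(): the state, without advancing time (a new reading comes with each control period).
- get_image(name): name is "scene" or "side" or "wrist"; returns (picture, depth): 420x560x3 uint8, red, green, blue; 420x560 float32, m along the optical axis (not along the pixel's ray), 0 where there is no reading.
- get_calibration(name): a dict with "intrinsics" (3x3 intrinsics, pixels), "k1" (the pictures are not rectified: a ray, as slopes to the right and down, at radius r is drawn at 1 + k1 r^2 times it, then the intrinsics apply), "cam_to_world" (4x4, takes a point from camera to world coordinates). Camera axes: x right, y up, looking along -z (the intrinsics and any distortion apply to the point x, -y, -z); pixel columns grow to the right and rows downward; lengths in m; the calibration is good to about 2 mm. A picture is of the moment at which its call begins: read the wrist's pose just before it. get_calibration takes no time and is no camera call; for the wrist camera it gives the pose at the moment of the call.
- finish_job(): hands the job in; it is judged then, once.
The state is a dict: "time_s": time; "q": joint angles; "joint_vel": joint speeds; "joint_torque": joint torques, N m; "position": TCP position; "orientation": TCP orientation; "wrist_force": force on the tool from outside, world axes, zero at the start; "wrist_torque": the same for the moment, N m; "gripper_width": finger opening in m; "gripper_force": force on a finger pad.
Only numpy, scipy, OpenCV 4.12 (cv2) and the standard library are available. Lean on these libraries where they do the work, as an engineer would, in place of code of your own. Each camera call takes 0.05 s, during which the arm holds its last target. There are 200 camera calls.

## Working session

There is one attempt and no reset: what is moved stays moved. The work goes in short steps, Python scripts to look and compute and a tool call to move; the robot and the scene stay as the last step left them, time stands still between calls to the robot, and variables do not carry over. Pictures are saved under pics/ and viewed, at most 10 in all, crops included, and the job is handed in when it is done.

Besides the shell and the picture viewer there is one more tool, called after "Call:" as name([rows], argument=value, ...), one row to a line, values as JSON. servo_tool: Moves the arm, as the interface text tells. Its arguments: {"type":"object","properties":{"deltas":{"type":"array"},"grip":{"type":"number"},"squeeze":{"type":"number"}},"required":["deltas"]}

```bash
mkdir -p pics; cat > h.py <<'E'
import numpy as np, cv2
from cell import *
from scipy.spatial.transform import Rotation as R
def cloud(name):
    im,d=get_image(name); c=get_calibration(name); K=np.array(c["intrinsics"]);k1=c["k1"];T=np.array(c["cam_to_world"])
    v,u=np.mgrid[0:420,0:560]
    x=(u-K[0,2])/K[0,0]; y=(v-K[1,2])/K[1,1]; rd=np.hypot(x,y); r=rd.copy()
    for _ in range(10): r=rd/(1+k1*r*r)
    s=np.where(rd>0,r/np.maximum(rd,1e-9),1); x=x*s;y=y*s
    P=np.stack([x*d,-y*d,-d],-1)@T[:3,:3].T+T[:3,3]
    P[d==0]=np.nan
    return im,P
E
python3 - <<'E'
from h import *
s=get_state(); print({k:np.round(v,3) for k,v in s.items()}, tcp_to_grasp)
ims=[]
for n in("scene","side"):
    im,P=cloud(n); np.savez(n+".npz",im=im,P=P); ims.append(im[:,:,::-1]); cv2.imwrite(f"pics/{n}.png",im[:,:,::-1])
    print(n,np.round(np.array(get_calibration(n)["cam_to_world"])[:3],2).tolist())
E
```

```text
{'time_s': np.float64(0.0), 'q': array([ 0.99 ,  0.105,  0.096,  1.564, -0.   ,  1.353]), 'joint_vel': array([ 0.001,  0.001, -0.   ,  0.   ,  0.001, -0.001]), 'joint_torque': array([-3.0000e-03, -5.5693e+01,  5.0365e+01,  1.7000e-02, -0.0000e+00,
        0.0000e+00]), 'position': array([0.213, 0.561, 0.202]), 'orientation': array([-5.67e-01, -3.09e+00,  2.00e-03]), 'wrist_force': array([-0.237, -0.406, -0.684]), 'wrist_torque': array([-0.018, -0.027, -0.012]), 'gripper_force': np.float64(0.0), 'gripper_width': np.float64(0.085)} -0.0187
scene [[-0.49, -0.63, 0.61, 1.36], [0.87, -0.36, 0.33, 0.55], [0.01, 0.69, 0.73, 1.03]]
side [[0.96, 0.15, -0.23, 0.3], [-0.28, 0.57, -0.77, -0.92], [0.01, 0.81, 0.59, 0.85]]
```

View pics/scene.png

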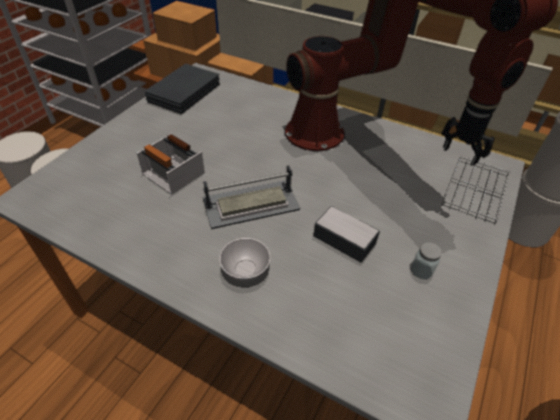

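View pics/side.png

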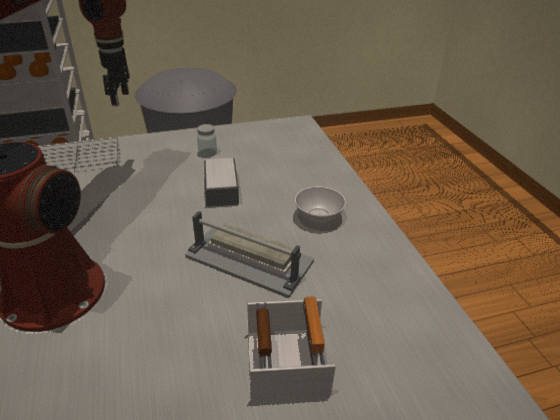

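The scene view shows the rack at (170,160) and the stand at (250,195). In the side view the square orange handle is at (313,325), in the far slot, with the round dark handle at (263,332) in the near slot. The stand's posts are at (198,228) and (294,265), with the bar between them.

```bash
python3 - <<'E'
from h import *
def fit(Q,nm):
    c=np.median(Q[:,:2],0); r=cv2.minAreaRect((Q[:,:2]*1000).astype(np.float32)); 
    u,s,vt=np.linalg.svd(Q[:,:2]-Q[:,:2].mean(0),full_matrices=False)
    print(nm,len(Q),"med",np.round(np.median(Q,0),4),"rect",np.round(r[0],1),np.round(r[1],1),"dir deg",np.round(np.degrees(np.arctan2(vt[0,1],vt[0,0])),2),"z",np.round(np.percentile(Q[:,2],[2,50,98]),4))
for n in("scene","side"):
    z=np.load(n+".npz");im=z["im"];P=z["P"]; hsv=cv2.cvtColor(im,cv2.COLOR_RGB2HSV)
    ok=np.isfinite(P[...,2])
    box={"scene":(130,210,130,190),"side":(240,340,290,405)}[n]
    m=np.zeros(ok.shape,bool); m[box[2]:box[3],box[0]:box[1]]=1
    m&=ok&(P[...,2]>.005)
    sat=(hsv[...,1]>130)
    print(n,"table z",np.nanmedian(P[300:320,200:300,2]) )
    lab,cc=cv2.connectedComponents((m&sat).astype(np.uint8))
    for i in range(1,lab):
        Q=P[cc==i]
        if len(Q)>60:
            fit(Q,"wood"); zt=np.percentile(Q[:,2],95); fit(Q[Q[:,2]>zt-.006],"wood top")
            print(np.median(im[cc==i],0))
    fit(P[m],"rack all"); fit(P[m&(P[...,2]>.09)&~sat],"rack>90")
    b={"scene":(195,305,160,225),"side":(180,320,205,295)}[n]
    m=np.zeros(ok.shape,bool); m[b[2]:b[3],b[0]:b[1]]=1; m&=ok
    Z=P[...,2]
    fit(P[m&(Z>.006)&(Z<.018)],"plate")
    fit(P[m&(Z>.034)&(Z<.056)],"stone")
    top=m&(Z>.104); lab,cc=cv2.connectedComponents(top.astype(np.uint8))
    for i in range(1,lab): 
        if (cc==i).sum()>8: fit(P[cc==i],"post")
    fit(P[m&(Z>.082)&(Z<.1)],"bar")
E
```

```text
scene table z 0.0009421585561535384
wood 126 med [ 0.456  -0.3306  0.1212] rect [ 452.9 -336.2] [100.   16.9] dir deg 80.23 z [0.1096 0.1212 0.1289]
wood top 67 med [ 0.4532 -0.3327  0.1246] rect [ 452.7 -335.6] [92.9 13.3] dir deg 79.07 z [0.1211 0.1246 0.1303]
[57. 31. 16.]
wood 281 med [ 0.554  -0.3414  0.129 ] rect [ 548.3 -347.7] [122.3  27.4] dir deg 79.1 z [0.1033 0.129  0.1348]
wood top 155 med [ 0.5492 -0.3434  0.1316] rect [ 549.4 -346.3] [118.9  26.2] dir deg 78.93 z [0.1284 0.1316 0.135 ]
[107.  62.  31.]
rack all 2762 med [ 0.5268 -0.3372  0.0631] rect [ 482.5 -385.3] [503.2 324.2] dir deg 65.44 z [0.0053 0.0631 0.1323]
rack>90 531 med [ 0.4939 -0.2917  0.0997] rect [ 513.5 -265.5] [333.8 158.9] dir deg 71.39 z [0.0904 0.0997 0.1282]
plate 1357 med [ 0.5006 -0.0149  0.0131] rect [438.7 -49.8] [340.7 393.6] dir deg 129.04 z [0.0063 0.0131 0.0176]
stone 1191 med [0.5091 0.0024 0.0455] rect [504.8 -67.2] [214. 356.] dir deg 117.35 z [0.0352 0.0455 0.0511]
post 29 med [0.3784 0.0743 0.1134] rect [376.   74.5] [32.9  9.9] dir deg 45.59 z [0.1051 0.1134 0.1175]
post 28 med [ 0
[... 830 characters left out ...]
2 z [0.0053 0.0685 0.1301]
rack>90 1096 med [ 0.4874 -0.4116  0.0982] rect [ 496.9 -347.2] [174.2 159.5] dir deg -93.48 z [0.0905 0.0982 0.1248]
plate 2421 med [ 0.4799 -0.0537  0.0115] rect [503.7  34.9] [370.7 414.7] dir deg -32.19 z [0.007  0.0115 0.0175]
stone 1477 med [ 0.51   -0.0043  0.0436] rect [560.4  58.3] [272.  297.6] dir deg 154.1 z [0.0351 0.0436 0.0531]
post 51 med [0.3748 0.0678 0.1109] rect [373.7  70. ] [34.6 12.5] dir deg -135.18 z [0.1051 0.1109 0.1153]
post 52 med [ 0.5806 -0.1305  0.1121] rect [ 582.1 -126.6] [30.7 10.1] dir deg -134.1 z [0.1046 0.1121 0.1157]
bar 561 med [ 0.4877 -0.0343  0.094 ] rect [478.1 -31.2] [ 32.1 300.9] dir deg -43.58 z [0.0846 0.094  0.0991]
```

Call:
servo_tool([
  [[0.32, -0.87, 0.1], [0, 0, -0.54]],
  [[0.32, -0.87, 0.1], [0, 0, -0.54]],
  [[0.32, -0.87, 0.1], [0, 0, -0.54]],
  [[0.32, -0.87, 0.1], [0, 0, -0.54]],
  [[0.32, -0.87, 0.1], [0, 0, -0.54]],
])

```text
time_s: 0.52
position: [0.2769, 0.3854, 0.2226]
orientation: [-0.98, -2.984, 0.001]
wrist_force: [1.0, 0.1, -0.2]
gripper_width: 0.0851
gripper_force: 0.0
```

Call:
servo_tool([
  [[0.32, -0.87, 0.1], [0, 0, -0.54]],
  [[0.32, -0.87, 0.1], [0, 0, -0.54]],
  [[0.32, -0.87, 0.1], [0, 0, -0.54]],
  [[0.32, -0.87, 0.1], [0, 0, -0.54]],
  [[0.32, -0.87, 0.1], [0, 0, -0.54]],
])

```text
time_s: 0.93
position: [0.3409, 0.2114, 0.2429]
orientation: [1.373, 2.825, 0.0]
wrist_force: [1.3, 0.4, 0.5]
gripper_width: 0.0853
gripper_force: 0.0
```

Call:
servo_tool([
  [[0.32, -0.87, 0.1], [0, 0, -0.54]],
  [[0.32, -0.87, 0.1], [0, 0, -0.54]],
  [[0.32, -0.87, 0.1], [0, 0, -0.54]],
  [[0.32, -0.87, 0.1], [0, 0, -0.54]],
  [[0.32, -0.87, 0.1], [0, 0, -0.54]],
])

```text
time_s: 1.35
position: [0.4051, 0.0371, 0.263]
orientation: [1.742, 2.614, 0.0]
wrist_force: [0.8, 1.3, 0.0]
gripper_width: 0.0853
gripper_force: 0.0
```

Call:
servo_tool([
  [[0.32, -0.87, 0], [0, 0, -0.54]],
  [[0.32, -0.87, 0], [0, 0, -0.54]],
  [[0.32, -0.87, 0], [0, 0, -0.54]],
  [[0.32, -0.87, 0], [0, 0, -0.54]],
  [[0.32, -0.87, 0], [0, 0, -0.54]],
])

```text
time_s: 1.77
position: [0.4691, -0.137, 0.2626]
orientation: [-2.078, -2.356, -0.0]
wrist_force: [0.9, 0.7, -0.7]
gripper_width: 0.0852
gripper_force: 0.0
```

Call:
servo_tool([
  [[0.32, -0.87, 0], [0, 0, -0.54]],
  [[0.32, -0.87, 0], [0, 0, -0.54]],
  [[0.32, -0.87, 0], [0, 0, -0.54]],
  [[0.32, -0.87, 0], [0, 0, -0.54]],
  [[0.32, -0.87, 0], [0, 0, -0.54]],
])

```text
time_s: 2.18
position: [0.5331, -0.3108, 0.2623]
orientation: [-2.376, -2.054, 0.0]
wrist_force: [-0.1, 0.2, -0.1]
gripper_width: 0.0855
gripper_force: 0.0
```

```bash
python3 - <<'E'
from h import *
s=get_state(); Rm=R.from_rotvec(s["orientation"]).as_matrix(); print(s["position"],np.degrees(np.arctan2(Rm[1,1],Rm[0,1])),np.round(s["q"],3))
im,P=cloud("wrist"); cv2.imwrite("pics/w1.png",im[:,:,::-1])
hsv=cv2.cvtColor(im,cv2.COLOR_RGB2HSV)
m=(hsv[...,1]>110)&np.isfinite(P[...,2])&(P[...,2]>.09)&(P[...,2]<.16)
n,cc=cv2.connectedComponents(m.astype(np.uint8))
for i in range(1,n):
    Q=P[cc==i]
    if len(Q)>200:
        z=np.percentile(Q[:,2],90); T=Q[Q[:,2]>z-.004]
        r=cv2.minAreaRect((T[:,:2]*1000).astype(np.float32)); print(len(Q),np.round(r,1).tolist() if 0 else r,"z",np.median(T[:,2]))
E
```

```text
[ 0.53312848 -0.31075673  0.26227512] -8.301348727860589 [-0.739  0.183  0.291  1.68   0.     0.976]
2512 ((545.5143432617188, -355.814208984375), (118.91869354248047, 23.950172424316406), 78.07958984375) z 0.12563635124104955
2071 ((446.7975158691406, -343.70855712890625), (99.62767028808594, 19.836345672607422), 78.00886535644531) z 0.11966100110370428
```

View pics/w1.png

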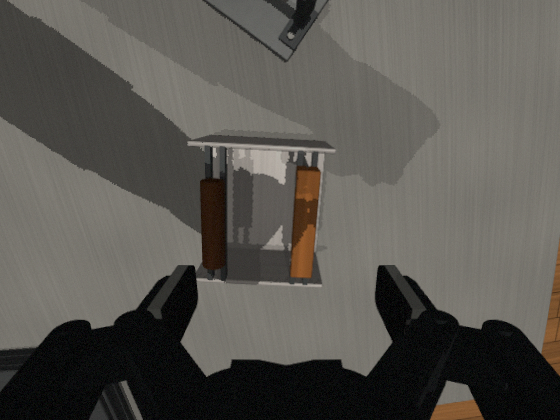

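The wrist view shows the square handle at (305,222) and the round one at (213,223), matching the other cameras within a few mm. I'll descend now.

Call:
servo_tool([
  [[0.16, -0.53, 0], [0, 0, -0.29]],
  [[0.16, -0.53, 0], [0, 0, -0.29]],
  [[0, 0, -0.8], [0, 0, 0]],
  [[0, 0, -0.8], [0, 0, 0]],
  [[0, 0, -0.4], [0, 0, 0]],
])

```text
time_s: 2.65
position: [0.5448, -0.3509, 0.1783]
orientation: [-2.429, -1.985, 0.001]
wrist_force: [-0.7, 1.3, -0.7]
gripper_width: 0.0851
gripper_force: 0.0
```

Call:
servo_tool([
  [[0, 0, -0.7], [0, 0, 0]],
  [[0, 0, -0.7], [0, 0, 0]],
  [[0, 0, -0.4], [0, 0, 0]],
  [[0, 0, -0.2], [0, 0, 0]],
  [[0, 0, 0], [0, 0, 0]],
])

```text
time_s: 3.07
position: [0.5447, -0.3503, 0.1004]
orientation: [-2.429, -1.986, 0.001]
wrist_force: [-0.0, 0.6, 0.5]
gripper_width: 0.0855
gripper_force: 0.0
```

Call:
servo_tool([
  [[0, 0, 0], [0, 0, 0]],
  [[0, 0, 0], [0, 0, 0]],
  [[0, 0, 0], [0, 0, 0]],
  [[0, 0, 0], [0, 0, 0]],
  [[0, 0, 0], [0, 0, 0]],
], grip=0.2, squeeze=40)

```text
time_s: 3.48
position: [0.5461, -0.3518, 0.1039]
orientation: [2.431, 1.988, 0.0]
wrist_force: [0.1, 0.7, -0.4]
gripper_width: 0.0253
gripper_force: 0.0
```

Call:
servo_tool([
  [[0, 0, 0], [0, 0, 0]],
  [[0, 0, 0], [0, 0, 0]],
  [[0, 0, 0], [0, 0, 0]],
], grip=0.1, squeeze=80)

```text
time_s: 3.73
position: [0.5458, -0.3514, 0.103]
orientation: [2.432, 1.988, 0.0]
wrist_force: [-0.1, 0.2, 0.8]
gripper_width: 0.0085
gripper_force: 0.0
```

```bash
python3 - <<'E'
from h import *
im,P=cloud("wrist"); cv2.imwrite("pics/w2.png",im[:,:,::-1])
im,P=cloud("side"); cv2.imwrite("pics/s2.png",cv2.resize(im[270:410,220:360,::-1],None,fx=4,fy=4))
s=get_state();print(s["wrist_force"],s["wrist_torque"],s["position"])
E
```

```text
[-0.26625267 -0.51669733 -0.96269857] [ 0.01118122 -0.00829005 -0.01520389] [ 0.54571885 -0.3514024   0.10291987]
```

View pics/s2.png

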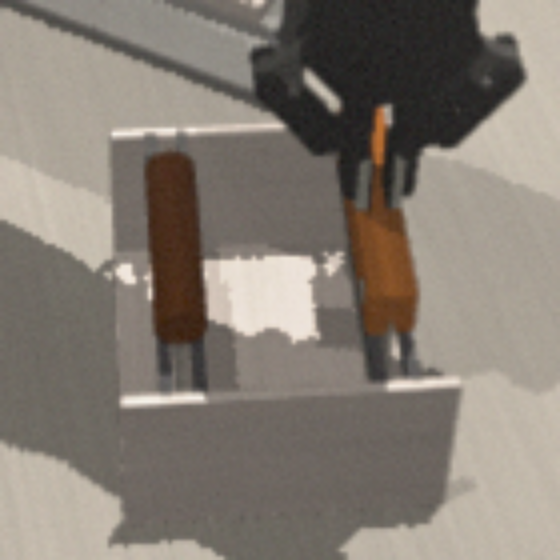

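View pics/w2.png

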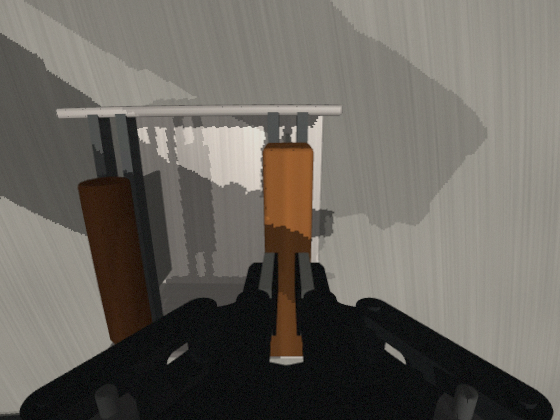

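```bash
python3 - <<'E'
from h import *
s=get_state(); p=s["position"]; print(s["gripper_width"],s["gripper_force"],p)
Rm=R.from_rotvec(s["orientation"]).as_matrix()
a=np.radians(-11.6); X=np.array([np.cos(a),np.sin(a),0]);Y=np.array([-np.sin(a),np.cos(a),0])
for n in("wrist","side"):
    im,P=cloud(n); hsv=cv2.cvtColor(im,cv2.COLOR_RGB2HSV); D=P-p; lx=D@X; ly=D@Y; z=P[...,2]
    wood=(hsv[...,1]>110)
    near=(abs(lx)<.05)&(abs(ly)<.075)&(z>.08)
    dark=near&~wood&(abs(ly)<.03)
    print(n,"dark",dark.sum(),"wood",(near&wood).sum())
    for lo in np.arange(.09,.2,.01):
        m=dark&(z>lo)&(z<=lo+.01); w=near&wood&(z>lo)&(z<=lo+.01)
        f=lambda m,q: np.round(np.percentile(q[m]*1000,[2,50,98]),0) if m.sum()>5 else None
        print(round(lo,3),"dark",m.sum(),f(m,lx),f(m,ly),"wood",w.sum(),f(w,lx),f(w,ly))
E
```

```text
0.00847205084870271 0.0 [ 0.54571885 -0.3514024   0.10291987]
wrist dark 37062 wood 12196
0.09 dark 0 None None wood 1 None None
0.1 dark 0 None None wood 43 [-10.  -0.  10.] [61. 61. 61.]
0.11 dark 0 None None wood 85 [-11.  -0.  10.] [60. 61. 61.]
0.12 dark 36 [-12. -12.  12.] [ 3. 17. 29.] wood 5562 [-11.  -0.  11.] [-54.  26.  61.]
0.13 dark 178 [-16.  -5.  15.] [ 3. 11. 11.] wood 1617 [-10.  -0.  10.] [-54.  28.  59.]
0.14 dark 548 [-18.  -5.  16.] [ 6. 10. 12.] wood 47 [-18.   3.  16.] [ 3.  7. 11.]
0.15 dark 663 [-18.   3.  16.] [ 4. 10. 12.] wood 110 [-17.  -5.  16.] [-10.   7.  12.]
0.16 dark 866 [-16.  -1.  14.] [-10.   9.  12.] wood 133 [-14.  -5.   8.] [-11.  -2.  12.]
0.17 dark 1695 [-33.   5.  31.] [-7. 12. 14.] wood 266 [-31.  -6.  28.] [-11.  11.  14.]
0.18 dark 5601 [-40.   6.  39.] [-9.  9. 13.] wood 695 [-41. -10.  38.] [-8. 10. 13.]
0.19 dark 4516 [-46.   6.  45.] [-11.  11.  17.] wood 596 [-47. -15.  43.] [-10.  12.  17.]
0.2 dark 8549 [-48.   2.  48.] [-9. 11. 17.] wood 1041 [-48.  -7.  47.] [-9. 12. 17.]
side dark 2296 wood 9467
0.09 dark 9 [-10. -10. -10.] [-29. -12.  18.] wood 3 None None
0.1 dark 2 None None wood 44 [-11.  -8.  10.] [-62. -59.  15.]
0.11 dark 0 None None wood 62 [-11.  -7.  10.] [-62. -59.   5.]
0.12 dark 11 [-11.  12.  13.] [-29. -12.   7.] wood 282 [-11.   1.  11.] [-61. -34.  43.]
0.13 dark 28 [-15.   0.  15.] [-13. -11.   3.] wood 91 [-9.  3. 11.] [-59. -29.  47.]
0.14 dark 57 [-17.   4.  17.] [-14. -10.   0.] wood 0 None None
0.15 dark 59 [-17.   4.  17.] [-14.  -9.   2.] wood 1 None None
0.16 dark 51 [-17.   5.  18.] [-13.  -9.   4.] wood 9 [-4.  4.  5.] [-14.   4.   9.]
0.17 dark 82 [-33.   7.  32.] [-16. -12.   3.] wood 1 None None
0.18 dark 223 [-37.   8.  39.] [-15.  -9.   9.] wood 3 None None
0.19 dark 119 [-45.   7.  46.] [-19. -13.   8.] wood 2 None None
0.2 dark 165 [-49.   7.  48.] [-19. -13.   7.] wood 3 None None
```

Call:
servo_tool([
  [[0, 0, 0.4], [0, 0, 0]],
  [[0, 0, 0.5], [0, 0, 0]],
  [[0, 0, 0.5], [0, 0, 0]],
  [[0, 0, 0], [0, 0, 0]],
])

```text
time_s: 4.27
position: [0.5471, -0.3527, 0.1636]
orientation: [2.428, 1.985, 0.001]
wrist_force: [0.8, -0.3, 0.6]
gripper_width: 0.0083
gripper_force: 0.0
```

```bash
python3 - <<'E'
from h import *
s=get_state(); p=s["position"]; print(s["gripper_width"],s["gripper_force"],p,s["wrist_force"])
a=np.radians(-11.6); X=np.array([np.cos(a),np.sin(a),0]);Y=np.array([-np.sin(a),np.cos(a),0])
for n in("wrist","side"):
    im,P=cloud(n); hsv=cv2.cvtColor(im,cv2.COLOR_RGB2HSV); D=P-p; lx=D@X; ly=D@Y; z=P[...,2]
    wood=(hsv[...,1]>110)
    cv2.imwrite(f"pics/{n}3.png",im[:,:,::-1])
    near=(abs(lx)<.05)&(abs(ly)<.075)&(z>.08)
    dark=near&(abs(ly)<.025)
    for lo in np.arange(.12,.22,.01):
        m=dark&(z>lo)&(z<=lo+.01); w=near&wood&(z>lo)&(z<=lo+.01)
        f=lambda m,q: np.round(np.percentile(q[m]*1000,[2,50,98]),0) if m.sum()>5 else None
        print(round(lo,3),"dark",m.sum(),f(m,lx),f(m,ly),"wood",w.sum(),f(w,lx),f(w,ly))
E
```

```text
0.008269241894556393 0.0 [ 0.54708986 -0.35273433  0.1636042 ] [ 0.75609095 -0.28228215  0.61103815]
0.12 dark 2113 [-14.  -2.   9.] [-23.   3.  24.] wood 4578 [-13.  -2.   9.] [-51.  18.  61.]
0.13 dark 0 None None wood 0 None None
0.14 dark 0 None None wood 0 None None
0.15 dark 0 None None wood 0 None None
0.16 dark 0 None None wood 0 None None
0.17 dark 0 None None wood 0 None None
0.18 dark 1 None None wood 1 None None
0.19 dark 342 [-17.   3.  15.] [-9. 11. 12.] wood 105 [-16.   3.  13.] [-10.   4.  12.]
0.2 dark 630 [-18.   3.  16.] [ 3.  8. 12.] wood 88 [-18.   3.  16.] [-0.  7. 12.]
0.21 dark 763 [-18.   3.  16.] [-7.  8. 12.] wood 106 [-18.  -5.  16.] [-1.  7. 12.]
0.12 dark 187 [-13.  -1.  11.] [-24.  -2.  24.] wood 455 [-12.  -2.  10.] [-60. -14.  52.]
0.13 dark 70 [-11.  -2.  10.] [-24.   3.  24.] wood 133 [-12.  -2.   9.] [-58.  -3.  49.]
0.14 dark 0 None None wood 0 None None
0.15 dark 0 None None wood 0 None None
0.16 dark 0 None None wood 0 None None
0.17 dark 0 None None wood 0 None None
0.18 dark 0 None None wood 0 None None
0.19 dark 42 [-17.   4.  14.] [-13. -10.   5.] wood 1 None None
0.2 dark 69 [-18.   4.  17.] [-12.  -8.  10.] wood 1 None None
0.21 dark 71 [-18.   4.  17.] [-13.  -9.   5.] wood 0 None None
```

The fingertips really end about 27 mm behind the reported TCP, as both cameras show. So the fingers closed just above the handle and touched nothing. I'll open and go down again with that offset.

Call:
servo_tool([
  [[-0.04, 0, 0], [0, 0, 0]],
  [[0, 0, 0], [0, 0, 0]],
  [[0, 0, 0], [0, 0, 0]],
  [[0, 0, 0], [0, 0, 0]],
  [[0, 0, 0], [0, 0, 0]],
], grip=0.65)

```text
time_s: 4.78
position: [0.544, -0.3513, 0.1584]
orientation: [-2.432, -1.988, 0.0]
wrist_force: [-0.6, 0.2, -0.5]
gripper_width: 0.0554
gripper_force: 0.0
```

Call:
servo_tool([
  [[0, 0, -0.5], [0, 0, 0]],
  [[0, 0, -0.6], [0, 0, 0]],
  [[0, 0, -0.6], [0, 0, 0]],
  [[0, 0, -0.3], [0, 0, 0]],
  [[0, 0, -0.2], [0, 0, 0]],
])

```text
time_s: 5.2
position: [0.5433, -0.3505, 0.0688]
orientation: [-2.43, -1.987, 0.0]
wrist_force: [-0.1, -0.2, 0.1]
gripper_width: 0.0555
gripper_force: 0.0
```

Call:
servo_tool([
  [[0, 0, 0], [0, 0, 0]],
  [[0, 0, 0], [0, 0, 0]],
  [[0, 0, 0], [0, 0, 0]],
  [[0, 0, 0], [0, 0, 0]],
  [[0, 0, 0], [0, 0, 0]],
], grip=0.1, squeeze=60)

```text
time_s: 5.62
position: [0.5449, -0.3522, 0.0726]
orientation: [2.43, 1.987, 0.0]
wrist_force: [-1.1, 1.2, 5.1]
gripper_width: 0.0233
gripper_force: 59.7
```

```bash
python3 - <<'E'
from h import *
s=get_state(); p=s["position"]; print(s["gripper_width"],s["gripper_force"],p,s["wrist_force"],s["wrist_torque"])
a=np.radians(-11.6); X=np.array([np.cos(a),np.sin(a),0]);Y=np.array([-np.sin(a),np.cos(a),0])
for n in("wrist","side"):
    im,P=cloud(n); hsv=cv2.cvtColor(im,cv2.COLOR_RGB2HSV); D=P-p; lx=D@X; ly=D@Y; z=P[...,2]
    wood=(hsv[...,1]>110)&(z>.12)&(z<.14)&(abs(lx)<.03)
    w=wood&(abs(ly)<.08)
    print(n,np.round(np.percentile(lx[w],[1,50,99])*1000,1),np.round(np.percentile(ly[w],[.5,50,99.5])*1000,1),"z",np.median(z[w]))
E
```

```text
0.02328806030147177 59.654486775398254 [ 0.54491163 -0.35215473  0.07264349] [-1.08956401  1.1851156   5.1130809 ] [ 0.10996081  0.07280871 -0.01228663]
wrist [-12.4  -0.9  10.7] [-32.4  22.8  61.8] z 0.12951145758504073
side [-11.6   0.4  11.6] [-61.  -25.4  28.1] z 0.12908143568851238
```

Call:
servo_tool([
  [[0, 0, 0.1], [0, 0, 0]],
  [[0, 0, 0.4], [0, 0, 0]],
  [[0, 0, 0.8], [0, 0, 0]],
  [[0, 0, 0.8], [0, 0, 0]],
  [[0, 0, 0.8], [0, 0, 0]],
], squeeze=80)

```text
time_s: 6.13
position: [0.5437, -0.351, 0.1879]
orientation: [-2.431, -1.988, 0.0]
wrist_force: [0.6, -0.9, -2.4]
gripper_width: 0.0228
gripper_force: 80.4
```

Call:
servo_tool([
  [[0, 0, 0.5], [0, 0, 0]],
  [[-0.1, 0.5, 0.1], [0, 0, 1]],
  [[-0.2, 0.7, 0], [0, 0, 1]],
  [[-0.2, 0.7, 0], [0, 0, 1]],
  [[-0.2, 0.7, 0], [0, 0, 1]],
])

```text
time_s: 6.55
position: [0.5155, -0.2464, 0.2108]
orientation: [-1.983, -2.436, -0.0]
wrist_force: [0.7, 0.1, -1.3]
gripper_width: 0.0229
gripper_force: 80.4
```

```bash
python3 - <<'E'
from h import *
s=get_state(); print({k:np.round(s[k],3) for k in("position","orientation","q","wrist_force","wrist_torque","gripper_width","gripper_force")})
im,P=cloud("wrist"); cv2.imwrite("pics/w4.png",im[:,:,::-1])
im,P=cloud("side"); np.savez("side4",im=im,P=P)
E
```

```text
{'position': array([ 0.516, -0.246,  0.211]), 'orientation': array([-1.983, -2.436, -0.   ]), 'q': array([-0.675,  0.019,  0.023,  1.575,  0.   ,  0.692]), 'wrist_force': array([ 0.742,  0.084, -1.267]), 'wrist_torque': array([0.026, 0.016, 0.003]), 'gripper_width': np.float64(0.023), 'gripper_force': np.float64(80.437)}
```

View pics/w4.png

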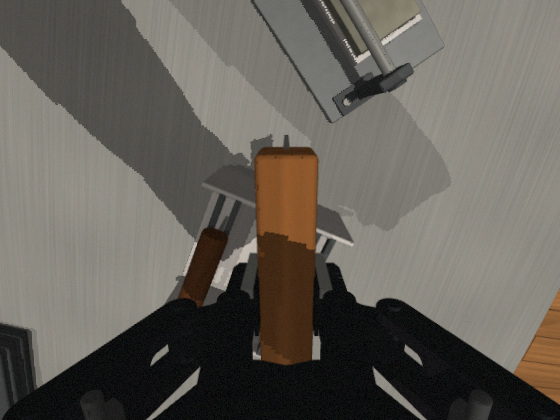

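The scraper is held straight at (287,260), and the stand's near end shows at (380,80).

```bash
cat > g.py <<'E'
from h import *
PSI=np.radians(46.5); B=np.array([.481,-.0245,.091]); L=.0576
def frame(psi=None,lean=30):
    p=PSI if psi is None else psi; a=np.radians(lean)
    X=np.array([np.cos(p),np.sin(p),0]);Y=np.array([-np.sin(p),np.cos(p),0]);Z=np.array([0,0,1.])
    return X,Y,Z,X*np.cos(a)+Z*np.sin(a),-X*np.sin(a)+Z*np.cos(a)
def tgt(y,d,h,flip=False):
    X,Y,Z,n,u=frame(); s=-1 if flip else 1
    base=B+y*Y+d*n; t=(h-base[2])/u[2]
    edge=base+t*u; pos=edge+L*u
    ty=s*n; tz=-u; Rm=np.stack([np.cross(ty,tz),ty,tz],1)
    return pos,Rm
def rep(pos,Rm):
    s=get_state(); p=s["position"]; Rc=R.from_rotvec(s["orientation"]).as_matrix()
    print("t",round(s["time_s"],2),"units shift",np.round((pos-p)/.04,3),"turn",np.round(R.from_matrix(Rm@Rc.T).as_rotvec()/.1,3))
    X,Y,Z,n,u=frame(); e=p-L*u-B
    print(" y,d,edge h mm",np.round([e@Y*1e3,e@n*1e3,(p-L*u)[2]*1e3],1),"F",np.round(s["wrist_force"],1),"stand",np.round([s["wrist_force"]@X,s["wrist_force"]@Y,s["wrist_force"][2]],1),"T stand",np.round([s["wrist_torque"]@X,s["wrist_torque"]@Y,s["wrist_torque"][2]],2),"q",np.round(s["q"],2))
E
python3 - <<'E'
from g import *
z=np.load("side4.npz");P=z["P"];im=z["im"]
rep(*tgt(.06,.025,.12)); print(tgt(.06,.025,.12)[0])
# scraper check: handle top and blade in side view
s=get_state();p=s["position"]; hsv=cv2.cvtColor(im,cv2.COLOR_RGB2HSV)
w=(hsv[...,1]>110)&(np.linalg.norm(P[...,:2]-p[:2],axis=-1)<.07)&(P[...,2]>.2)&(P[...,2]<.29)
Q=P[w]; print(len(Q),"handle z",np.percentile(Q[:,2],[5,50,95]),"expected top",p[2]-L+.115)
E
```

```text
t 6.65 units shift [-2.233  6.211 -1.038] turn [ 2.579 -4.649  5.905]
 y,d,edge h mm [-175.8  -57.1  161.5] F [ 0.8 -0.7 -1.5] stand [ 0.1 -1.  -1.5] T stand [-0.07 -0.02 -0.  ] q [-0.67  0.02  0.02  1.58  0.    0.69]
[0.42599878 0.00470519 0.16988306]
519 handle z [0.2422528  0.26646773 0.26933786] expected top 0.26880112931608674
```

Call:
servo_tool([
  [[-0.19, 0.52, 0], [0, 0, 1]],
  [[-0.19, 0.52, 0], [0, 0, 1]],
  [[-0.19, 0.52, 0], [0, 0, 1]],
  [[-0.19, 0.52, 0], [0, 0, 1]],
  [[-0.19, 0.52, 0], [0, 0, 1]],
])

```text
time_s: 7.07
position: [0.4777, -0.1429, 0.2109]
orientation: [-1.32, -2.851, 0.0]
wrist_force: [1.0, 1.0, -2.1]
gripper_width: 0.0229
gripper_force: 80.5
```

Call:
servo_tool([
  [[-0.19, 0.52, 0], [0, 0, 1]],
  [[-0.18, 0.52, 0], [0.63, -0.6, 0]],
  [[-0.18, 0.52, 0], [0.63, -0.6, 0]],
  [[-0.18, 0.52, 0], [0.63, -0.6, 0]],
  [[-0.18, 0.52, 0], [0.63, -0.6, 0]],
])

```text
time_s: 7.48
position: [0.4419, -0.0387, 0.2116]
orientation: [1.117, 2.754, 0.491]
wrist_force: [-1.2, -0.0, -1.9]
gripper_width: 0.0227
gripper_force: 80.6
```

Call:
servo_tool([
  [[-0.18, 0.5, 0], [0.63, -0.6, 0]],
  [[-0.18, 0.5, 0], [0.63, -0.6, 0]],
  [[0, 0, 0], [0, 0, 0]],
  [[0, 0, 0], [0, 0, 0]],
])

```text
time_s: 7.82
position: [0.427, -0.0002, 0.2107]
orientation: [1.08, 2.653, 0.709]
wrist_force: [-0.3, -0.3, -1.3]
gripper_width: 0.0224
gripper_force: 80.4
```

```bash
python3 - <<'E'
from g import *
rep(*tgt(.06,.025,.1))
for n in ("wrist","side","scene"):
    im,P=cloud(n); np.savez(n+"5",im=im,P=P); cv2.imwrite(f"pics/{n}5.png",im[:,:,::-1])
E
cat > /dev/null
```

```text
t 7.82 units shift [ 0.175  0.333 -1.52 ] turn [-0.009 -0.05   0.126]
 y,d,edge h mm [ 55.9  42.9 160.8] F [-0.3 -0.3 -1.3] stand [-0.4 -0.  -1.3] T stand [ 0.01  0.67 -0.07] q [-0.76 -0.77 -0.67  1.67  0.52  0.01]
```

View pics/wrist5.png

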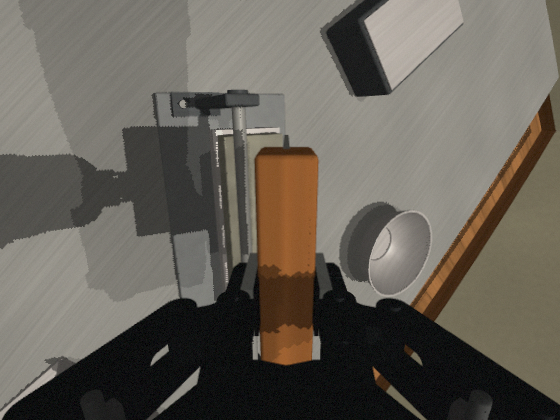

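The wrist view shows the bar at column 239, parallel to the handle at columns 257–318, with the left post at (240,97). I'll check the bar in the new views.

```bash
python3 - <<'E'
from g import *
X,Y,Z,n,u=frame()
for k in("wrist5","side","scene","side4"):
    P=np.load(k+".npz")["P"]; D=P-B; lx=D@X;ly=D@Y;z=P[...,2]
    m=(abs(lx)<.02)&(abs(ly)<.13)&(z>.075)&(z<.105)
    Q=np.stack([lx[m],ly[m],z[m]],1)
    if len(Q)<30: print(k,len(Q));continue
    a=np.polyfit(Q[:,1],Q[:,0],1); r=abs(Q[:,0]-np.polyval(a,Q[:,1])); 
    G=Q[r<.007]; a=np.polyfit(G[:,1],G[:,0],1); b=np.polyfit(G[:,1],G[:,2],1)
    pc=np.percentile(G[:,0]-np.polyval(a,G[:,1])+a[1],[2,98])*1e3
    st=(lx>.015)&(lx<.065)&(abs(ly)<.105)&(z>.03)&(z<.06)
    print(k,len(G),"slope deg",np.degrees(a[0]),"x span",pc,"y",G[:,1].min(),G[:,1].max(),"z top",np.percentile(G[:,2],95),"zslope",np.degrees(b[0]),"stone z",np.median(z[st]) if st.sum() else 0, np.percentile(z[st],[10,90]) if st.sum() else 0)
    for sg in(1,-1):
        q=(abs(lx+.0045)<.025)&(z>.105)&(z<.12)&(abs(ly-sg*.143)<.02)
        if q.sum()>5: print("  post",sg,q.sum(),np.round(np.array([lx[q].min(),lx[q].max(),ly[q].min(),ly[q].max(),np.median(z[q])])*1e3,1))
E
```

```text
wrist5 1901 slope deg -0.37495808705037886 x span [-4.52523707  6.30014601] y -0.12986501903276557 0.12959547440211708 z top 0.09782398382505447 zslope -0.13974905787488265 stone z 0.04486885331804291 [0.04394677 0.04561042]
  post 1 448 [-18.9  11.7 139.  147.7 113.6]
side 439 slope deg 0.054004373102826776 x span [-6.81795763  3.35068571] y -0.129824570968645 0.12893841938954798 z top 0.09798523731513363 zslope 0.021245431581774995 stone z 0.043897981637329164 [0.04211275 0.04589469]
  post 1 50 [-22.6  12.  136.6 149.1 111. ]
  post -1 50 [ -19.8   10.9 -148.7 -138.6  112.2]
scene 270 slope deg 0.13394241994628364 x span [-0.69075211 10.74713474] y -0.12983814337233152 0.12820923797546657 z top 0.10044273157233231 zslope 0.07832640260550945 stone z 0.04596190431849334 [0.04328342 0.0487368 ]
  post 1 28 [-17.   15.7 138.7 149.5 113.4]
  post -1 26 [ -16.3   13.8 -146.3 -136.5  114.4]
side4 330 slope deg 0.15418420898379578 x span [-7.09050973  3.24416897] y -0.0697541272429621 0.1297475268254798 z top 0.09752345463829899 zslope -0.03546018541732461 stone z 0.0440858905561341 [0.04192559 0.04608453]
  post 1 48 [-21.5  10.  136.4 148.9 111.5]
```

Call:
servo_tool([
  [[0.04, 0.08, -0.38], [0, 0, 0.07]],
  [[0.04, 0.08, -0.38], [0, 0, 0.07]],
  [[0.04, 0.08, -0.38], [0, 0, 0]],
  [[0.04, 0.08, -0.38], [0, -0.05, 0]],
  [[0, 0, 0], [0, 0, 0]],
])

```text
time_s: 8.38
position: [0.4332, 0.0143, 0.1478]
orientation: [1.057, 2.664, 0.717]
wrist_force: [-0.4, -0.6, -3.9]
gripper_width: 0.023
gripper_force: 80.4
```

```bash
sed -i 's/radians(46.5)/radians(46.6)/' g.py; python3 - <<'E'
from g import *
rep(*tgt(.06,.016,.06))
E
```

```text
t 8.38 units shift [ 0.236  0.197 -0.948] turn [-0.037 -0.031 -0.032]
 y,d,edge h mm [61.4 24.4 97.9] F [-0.4 -0.6 -3.9] stand [-0.7 -0.1 -3.9] T stand [0.04 0.81 0.02] q [-0.72 -0.8  -0.8   1.55  0.52  0.04]
```

Call:
servo_tool([
  [[0.08, 0.07, -0.32], [0, 0, 0]],
  [[0.08, 0.07, -0.32], [0, 0, 0]],
  [[0.08, 0.06, -0.31], [-0.03, -0.03, -0.03]],
  [[0, 0, 0], [0, 0, 0]],
])

```text
time_s: 8.72
position: [0.443, 0.022, 0.111]
orientation: [1.058, 2.659, 0.713]
wrist_force: [-0.4, -0.1, -2.3]
gripper_width: 0.023
gripper_force: 80.5
```

```bash
python3 - <<'E'
from g import *
rep(*tgt(.06,.016,.05))
E
```

```text
t 8.72 units shift [ 0.089  0.111 -0.279] turn [0.    0.011 0.002]
 y,d,edge h mm [59.5 16.7 61.1] F [-0.4 -0.1 -2.3] stand [-0.3  0.3 -2.3] T stand [-0.02  0.71  0.04] q [-0.68 -0.8  -0.87  1.45  0.52  0.09]
```

Call:
servo_tool([
  [[0.065, 0.07, -0.16], [0, 0, 0]],
  [[0.065, 0.07, -0.16], [0, 0, 0]],
  [[0, 0, 0], [0, 0, 0]],
  [[0, 0, 0], [0, 0, 0]],
])

```text
time_s: 9.05
position: [0.4486, 0.0271, 0.0995]
orientation: [1.057, 2.657, 0.713]
wrist_force: [0.1, -0.1, -2.7]
gripper_width: 0.0229
gripper_force: 80.5
```

```bash
python3 - <<'E'
from g import *
rep(*tgt(.06,.016,.045))
E
```

```text
t 9.05 units shift [ 0.     0.035 -0.116] turn [0.008 0.032 0.004]
 y,d,edge h mm [59.  17.4 49.6] F [ 0.1 -0.1 -2.7] stand [-0.  -0.1 -2.7] T stand [-0.02  0.74 -0.01] q [-0.66 -0.79 -0.89  1.41  0.52  0.12]
```

Call:
servo_tool([
  [[0.014, 0.015, -0.05], [0, 0, 0]],
  [[0, 0, 0], [0, 0, 0]],
  [[0, 0, 0], [0, 0, 0]],
])

```text
time_s: 9.3
position: [0.4492, 0.0275, 0.0975]
orientation: [1.057, 2.656, 0.712]
wrist_force: [0.9, 0.4, -2.0]
gripper_width: 0.0228
gripper_force: 80.5
```

Call:
servo_tool([
  [[0.014, 0.015, -0.05], [0, 0, 0]],
  [[0, 0, 0], [0, 0, 0]],
  [[0, 0, 0], [0, 0, 0]],
])

```text
time_s: 9.55
position: [0.4497, 0.0282, 0.0953]
orientation: [1.057, 2.656, 0.713]
wrist_force: [0.4, -0.2, -1.5]
gripper_width: 0.0227
gripper_force: 80.6
```

```bash
python3 - <<'E'
from g import *
rep(*tgt(.06,.016,.043))
E
```

```text
t 9.55 units shift [-0.008  0.029 -0.06 ] turn [0.007 0.034 0.01 ]
 y,d,edge h mm [59.  16.7 45.4] F [ 0.4 -0.2 -1.5] stand [ 0.2 -0.4 -1.5] T stand [-0.01  0.74 -0.02] q [-0.65 -0.79 -0.9   1.4   0.52  0.12]
```

Call:
servo_tool([
  [[0.014, 0.015, -0.04], [0, 0, 0]],
  [[0, 0, 0], [0, 0, 0]],
  [[0, 0, 0], [0, 0, 0]],
])

```text
time_s: 9.8
position: [0.4504, 0.0287, 0.094]
orientation: [1.057, 2.656, 0.712]
wrist_force: [-0.6, -1.3, 1.0]
gripper_width: 0.0228
gripper_force: 80.9
```

Call:
servo_tool([
  [[0.014, 0.015, -0.04], [0, 0, 0]],
  [[0, 0, 0], [0, 0, 0]],
  [[0, 0, 0], [0, 0, 0]],
])

```text
time_s: 10.05
position: [0.4511, 0.0292, 0.0925]
orientation: [1.057, 2.656, 0.712]
wrist_force: [-1.6, -1.8, 4.5]
gripper_width: 0.0228
gripper_force: 81.5
```

```bash
python3 - <<'E'
from g import *
rep(*tgt(.06,.016,.043))
E
```

```text
t 10.05 units shift [-0.043  0.003  0.009] turn [0.011 0.042 0.01 ]
 y,d,edge h mm [58.7 16.8 42.7] F [-1.6 -1.8  4.5] stand [-2.4 -0.   4.5] T stand [ 0.02  0.46 -0.  ] q [-0.65 -0.79 -0.9   1.39  0.52  0.13]
```

The stone's top is felt at about 45.4 mm. I'll lift slightly and then feel for the bar.

Call:
servo_tool([
  [[-0.04, -0.043, 0.11], [0, 0, 0]],
  [[-0.06, -0.065, 0], [-0.01, -0.02, 0]],
  [[-0.06, -0.065, 0], [0, -0.02, 0]],
  [[0, 0, 0], [0, 0, 0]],
  [[0, 0, 0], [0, 0, 0]],
])

```text
time_s: 10.47
position: [0.4441, 0.0222, 0.0961]
orientation: [1.056, 2.653, 0.713]
wrist_force: [-0.3, 0.3, -2.2]
gripper_width: 0.0233
gripper_force: 80.6
```

```bash
python3 - <<'E'
from g import *
rep(*tgt(.06,.0075,.047))
E
```

```text
t 10.47 units shift [-0.077 -0.042  0.018] turn [0.015 0.069 0.018]
 y,d,edge h mm [58.9 10.  46.3] F [-0.3  0.3 -2.2] stand [ 0.   0.4 -2.2] T stand [0.01 0.72 0.01] q [-0.68 -0.81 -0.9   1.42  0.52  0.09]
```

Call:
servo_tool([
  [[-0.035, -0.036, 0], [0, 0, 0]],
  [[0, 0, 0], [0, 0, 0]],
  [[0, 0, 0], [0, 0, 0]],
])

```text
time_s: 10.72
position: [0.4429, 0.0211, 0.0965]
orientation: [1.055, 2.653, 0.713]
wrist_force: [0.3, 0.8, -2.6]
gripper_width: 0.0228
gripper_force: 80.5
```

Call:
servo_tool([
  [[-0.035, -0.036, 0], [0, 0, 0]],
  [[0, 0, 0], [0, 0, 0]],
  [[0, 0, 0], [0, 0, 0]],
])

```text
time_s: 10.97
position: [0.4417, 0.0198, 0.0967]
orientation: [1.055, 2.652, 0.714]
wrist_force: [2.8, 2.8, -1.3]
gripper_width: 0.0229
gripper_force: 80.3
```

```bash
python3 - <<'E'
from g import *
rep(*tgt(.06,.0045,.043))
E
```

```text
t 10.97 units shift [-0.037 -0.002 -0.095] turn [0.01  0.078 0.011]
 y,d,edge h mm [59.   7.3 46.8] F [ 2.8  2.8 -1.3] stand [ 4.  -0.1 -1.3] T stand [ 0.12 -0.14 -0.1 ] q [-0.69 -0.81 -0.9   1.43  0.53  0.08]
```

Call:
servo_tool([
  [[0, 0, 0], [0.01, 0.08, -0.02]],
  [[0.016, 0.017, -0.05], [0, 0, 0]],
  [[0.016, 0.017, -0.053], [0, 0, 0]],
  [[0, 0, 0], [0, 0, 0]],
  [[0, 0, 0], [0, 0, 0]],
])

```text
time_s: 11.38
position: [0.4436, 0.0208, 0.093]
orientation: [1.061, 2.657, 0.711]
wrist_force: [2.4, 2.3, 3.0]
gripper_width: 0.0234
gripper_force: 80.9
```

```bash
python3 - <<'E'
from g import *
rep(*tgt(-.06,.0065,.0427))
E
```

```text
t 11.38 units shift [ 2.139 -2.044 -0.011] turn [0.012 0.012 0.027]
 y,d,edge h mm [58.3  7.3 43.1] F [2.4 2.3 3. ] stand [ 3.4 -0.2  3. ] T stand [-0.22 -0.82 -0.11] q [-0.68 -0.8  -0.9   1.42  0.52  0.09]
```

Call:
servo_tool([
  [[-0.012, -0.013, 0], [-0.04, -0.042, -0.06]],
  [[0, 0, 0], [0, 0, 0]],
  [[0, 0, 0], [0, 0, 0]],
])

```text
time_s: 11.63
position: [0.443, 0.0206, 0.0931]
orientation: [1.065, 2.649, 0.706]
wrist_force: [3.2, 3.3, 4.4]
gripper_width: 0.0226
gripper_force: 80.9
```

```bash
python3 - <<'E'
from g import *
rep(*tgt(-.06,.0065,.0427))
E
```

```text
t 11.63 units shift [ 2.153 -2.037 -0.012] turn [0.047 0.058 0.088]
 y,d,edge h mm [58.6  6.8 43.2] F [3.2 3.3 4.4] stand [ 4.6 -0.1  4.4] T stand [-0.18 -1.36  0.05] q [-0.68 -0.81 -0.91  1.42  0.52  0.1 ]
```

Call:
servo_tool([
  [[0.05, -0.05, 0], [0.02, 0.02, 0]],
  [[0.109, -0.103, 0], [0, 0, 0]],
  [[0.109, -0.103, 0], [0, 0, 0]],
  [[0.109, -0.103, 0], [0, 0, 0]],
  [[0.109, -0.103, 0], [0, 0, 0]],
])

```text
time_s: 12.05
position: [0.4617, 0.0031, 0.0926]
orientation: [1.067, 2.653, 0.711]
wrist_force: [-1.3, 7.0, 6.7]
gripper_width: 0.0229
gripper_force: 81.3
```

```bash
python3 - <<'E'
from g import *
rep(*tgt(-.06,.0065,.0427))
E
```

```text
t 12.05 units shift [ 1.686 -1.601 -0.002] turn [0.002 0.016 0.08 ]
 y,d,edge h mm [33.   6.7 42.8] F [-1.3  7.   6.7] stand [4.2 5.7 6.7] T stand [ 1.26 -1.44  1.09] q [-0.69 -0.7  -0.84  1.37  0.52  0.09]
```

Call:
servo_tool([
  [[0.109, -0.103, 0.005], [0, 0, 0]],
  [[0.109, -0.103, 0.005], [0, 0, 0]],
  [[0.109, -0.103, 0], [0, 0, 0]],
  [[0.109, -0.103, 0], [0, 0, 0]],
  [[0.109, -0.103, 0], [0, 0, 0]],
])

```text
time_s: 12.47
position: [0.4834, -0.0175, 0.0929]
orientation: [1.068, 2.653, 0.711]
wrist_force: [-1.5, 7.1, 5.6]
gripper_width: 0.0232
gripper_force: 81.2
```

```bash
python3 - <<'E'
from g import *
rep(*tgt(-.06,.0065,.0427))
E
```

```text
t 12.47 units shift [ 1.142 -1.086 -0.008] turn [0.003 0.013 0.08 ]
 y,d,edge h mm [ 3.   6.8 43. ] F [-1.5  7.1  5.6] stand [4.1 6.  5.6] T stand [ 1.18 -1.26  0.99] q [-0.69 -0.58 -0.77  1.34  0.52  0.08]
```

Call:
servo_tool([
  [[0.109, -0.103, 0], [0, 0, 0]],
  [[0.109, -0.103, 0], [0, 0, 0]],
  [[0.109, -0.103, 0], [0, 0, 0]],
  [[0.109, -0.103, 0], [0, 0, 0]],
  [[0.109, -0.103, 0], [0, 0, 0]],
])

```text
time_s: 12.88
position: [0.5052, -0.0381, 0.0929]
orientation: [1.068, 2.653, 0.711]
wrist_force: [-1.6, 6.5, 6.6]
gripper_width: 0.0227
gripper_force: 81.2
```

```bash
python3 - <<'E'
from g import *
rep(*tgt(-.06,.0065,.0427))
E
```

```text
t 12.88 units shift [ 0.597 -0.571 -0.007] turn [0.004 0.012 0.08 ]
 y,d,edge h mm [-26.9   6.8  43. ] F [-1.6  6.5  6.6] stand [3.6 5.7 6.6] T stand [ 1.18 -1.31  1.01] q [-0.7  -0.47 -0.69  1.31  0.52  0.08]
```

Call:
servo_tool([
  [[0.109, -0.103, 0], [0, 0, 0]],
  [[0.109, -0.103, 0], [0, 0, 0]],
  [[0.109, -0.103, 0], [0, 0, 0]],
  [[0.109, -0.103, 0], [0, 0, 0]],
  [[0.109, -0.103, 0], [0, 0, 0]],
])

```text
time_s: 13.3
position: [0.527, -0.0586, 0.0929]
orientation: [1.068, 2.653, 0.711]
wrist_force: [-2.3, 7.1, 4.9]
gripper_width: 0.0229
gripper_force: 81.2
```

Call:
servo_tool([
  [[0.07, -0.066, 0], [0, 0, 0]],
  [[0, 0, 0], [0, 0, 0]],
])

```text
time_s: 13.47
position: [0.5302, -0.0618, 0.0929]
orientation: [1.067, 2.652, 0.71]
wrist_force: [1.9, 4.7, 3.7]
gripper_width: 0.0229
gripper_force: 80.9
```

```bash
python3 - <<'E'
from g import *
rep(*tgt(-.06,.03,.08))
E
```

```text
t 13.47 units shift [0.069 0.124 0.925] turn [0.01  0.018 0.083]
 y,d,edge h mm [-61.4   6.8  43. ] F [1.9 4.7 3.7] stand [4.7 1.8 3.7] T stand [ 0.24 -1.3   0.42] q [-0.7  -0.35 -0.61  1.28  0.52  0.07]
```

Stroke 1 is done, with both contacts loaded throughout. Next I lift, straighten the tool and turn the scraper half round while travelling back to the left end.

Call:
servo_tool([
  [[0.01, 0.02, 0.4], [0, 0, 0]],
  [[0.02, 0.03, 0.8], [0, 0, 0]],
  [[0, 0, 0.8], [0, 0, 0]],
  [[0, 0, 0.8], [0, 0, 0]],
  [[0, 0, 0], [-0.63, 0.6, 0]],
])

```text
time_s: 13.88
position: [0.5314, -0.0629, 0.2087]
orientation: [1.091, 2.701, 0.593]
wrist_force: [0.9, -0.0, -2.4]
gripper_width: 0.0228
gripper_force: 80.8
```

Call:
servo_tool([
  [[0, 0, 0], [-0.63, 0.6, 0]],
  [[0, 0, 0], [-0.63, 0.6, 0]],
  [[0, 0, 0], [-0.63, 0.6, 0]],
  [[0, 0, 0], [-0.63, 0.6, 0]],
  [[0, 0, 0], [-0.63, 0.6, 0]],
])

```text
time_s: 14.3
position: [0.5309, -0.061, 0.2049]
orientation: [1.17, 2.911, -0.011]
wrist_force: [-0.3, 0.3, -1.6]
gripper_width: 0.0229
gripper_force: 80.5
```

Call:
servo_tool([
  [[-0.07, 0.066, 0], [0, 0, 1]],
  [[-0.07, 0.066, 0], [0, 0, 1]],
  [[-0.07, 0.066, 0], [0, 0, 1]],
  [[-0.07, 0.066, 0], [0, 0, 1]],
  [[-0.07, 0.066, 0], [0, 0, 1]],
])

```text
time_s: 14.72
position: [0.5164, -0.0474, 0.2039]
orientation: [0.406, 3.112, -0.002]
wrist_force: [-0.4, 0.2, -2.0]
gripper_width: 0.0229
gripper_force: 80.5
```

```bash
python3 - <<'E'
from g import *
rep(*tgt(.06,.025,.1,True))
E
```

```text
t 14.72 units shift [-2.063  1.511 -1.35 ] turn [-3.487 -6.161 25.639]
 y,d,edge h mm [-41.5  63.1 154. ] F [-0.4  0.2 -2. ] stand [-0.1  0.4 -2. ] T stand [-0.   -0.01  0.04] q [-0.34 -0.15 -0.15  1.57 -0.   -0.08]
```

Call:
servo_tool([
  [[-0.08, 0.06, 0], [0, 0, 1]],
  [[-0.08, 0.06, 0], [0, 0, 1]],
  [[-0.08, 0.06, 0], [0, 0, 1]],
  [[-0.08, 0.06, 0], [0, 0, 1]],
  [[-0.08, 0.06, 0], [0, 0, 1]],
])

```text
time_s: 15.13
position: [0.5004, -0.0356, 0.204]
orientation: [-0.376, 3.116, 0.001]
wrist_force: [0.6, -0.9, -1.6]
gripper_width: 0.0227
gripper_force: 80.6
```

Call:
servo_tool([
  [[-0.08, 0.06, 0], [0, 0, 1]],
  [[-0.08, 0.06, 0], [0, 0, 1]],
  [[-0.08, 0.06, 0], [0, 0, 1]],
  [[-0.08, 0.06, 0], [0, 0, 1]],
  [[-0.08, 0.06, 0], [0, 0, 1]],
])

```text
time_s: 15.55
position: [0.4844, -0.0236, 0.204]
orientation: [-1.136, 2.926, 0.004]
wrist_force: [0.9, 1.1, -1.4]
gripper_width: 0.0227
gripper_force: 80.6
```

Call:
servo_tool([
  [[-0.08, 0.06, 0], [0, 0, 1]],
  [[-0.08, 0.06, 0], [0, 0, 1]],
  [[-0.08, 0.06, 0], [0, 0, 1]],
  [[-0.08, 0.06, 0], [0, 0, 1]],
  [[-0.08, 0.06, 0], [0, 0, 1]],
])

```text
time_s: 15.97
position: [0.4684, -0.0116, 0.204]
orientation: [-1.825, 2.555, 0.006]
wrist_force: [0.1, -0.4, -1.9]
gripper_width: 0.023
gripper_force: 80.6
```

Call:
servo_tool([
  [[-0.08, 0.06, 0], [0, 0, 1]],
  [[-0.08, 0.06, 0], [0, 0, 1]],
  [[-0.08, 0.06, 0], [0, 0, 1]],
  [[-0.08, 0.06, 0], [0, 0, 1]],
  [[-0.08, 0.06, 0], [0, 0, 1]],
])

```text
time_s: 16.38
position: [0.4524, 0.0004, 0.204]
orientation: [-2.401, 2.025, 0.008]
wrist_force: [-0.0, 0.5, -2.2]
gripper_width: 0.0226
gripper_force: 80.6
```

Call:
servo_tool([
  [[-0.08, 0.06, 0], [0, 0, 1]],
  [[-0.08, 0.06, 0], [0, 0, 1]],
  [[-0.08, 0.06, 0], [0, 0, 1]],
  [[-0.08, 0.06, 0], [0, 0, 1]],
  [[-0.08, 0.06, 0], [0, 0, 1]],
])

```text
time_s: 16.8
position: [0.4364, 0.0124, 0.204]
orientation: [2.828, -1.368, -0.01]
wrist_force: [-0.7, -0.9, -1.7]
gripper_width: 0.0231
gripper_force: 80.6
```

Call:
servo_tool([
  [[0, 0, 0], [0, 0, 0.44]],
  [[0, 0, 0], [0, 0, 0]],
  [[0, 0, 0], [0, 0, 0]],
])

```text
time_s: 17.05
position: [0.4368, 0.0124, 0.2043]
orientation: [-2.853, 1.315, 0.009]
wrist_force: [-0.1, 0.3, -1.8]
gripper_width: 0.0226
gripper_force: 80.5
```

```bash
python3 - <<'E'
from g import *
rep(*tgt(.06,.025,.1,True))
E
```

```text
t 17.05 units shift [-0.074  0.014 -1.36 ] turn [ 3.583 -3.849  1.024]
 y,d,edge h mm [ 57.5  53.6 154.4] F [-0.1  0.3 -1.8] stand [ 0.1  0.3 -1.8] T stand [-0.02  0.04  0.  ] q [-0.27 -0.39 -0.35  1.62  0.   -2.55]
```

Call:
servo_tool([
  [[0, 0, -0.1], [0, 0, 1]],
  [[0, 0, -0.2], [0.63, -0.6, 0.06]],
  [[0, 0, -0.2], [0.63, -0.6, 0]],
  [[0, 0, -0.2], [0.63, -0.6, 0]],
  [[0, 0, -0.2], [0.63, -0.6, 0]],
])

```text
time_s: 17.47
position: [0.4374, 0.0126, 0.1686]
orientation: [-2.611, 1.037, -0.18]
wrist_force: [-0.9, 0.3, -1.3]
gripper_width: 0.0227
gripper_force: 80.6
```

Call:
servo_tool([
  [[0, 0, -0.2], [0.63, -0.6, 0]],
  [[0, 0, -0.2], [0.63, -0.6, 0]],
  [[0, 0, 0], [0, 0, 0]],
  [[0, 0, 0], [0, 0, 0]],
])

```text
time_s: 17.8
position: [0.4365, 0.0115, 0.1518]
orientation: [-2.458, 0.981, -0.254]
wrist_force: [0.1, -1.4, -1.3]
gripper_width: 0.023
gripper_force: 80.5
```

```bash
python3 - <<'E'
from g import *
rep(*tgt(.06,.017,.06,True))
E
```

```text
t 17.8 units shift [ 0.173  0.288 -1.048] turn [ 0.003 -0.067  0.011]
 y,d,edge h mm [ 57.1  26.6 101.9] F [ 0.1 -1.4 -1.3] stand [-1.  -1.  -1.3] T stand [ 0.01  0.68 -0.09] q [-0.71 -0.78 -0.79  1.54  0.52 -3.09]
```

Call:
servo_tool([
  [[0.06, 0.1, -0.3], [0, -0.07, -0.03]],
  [[0.06, 0.1, -0.4], [0, 0, 0]],
  [[0.053, 0.088, -0.348], [0, 0, 0]],
  [[0, 0, 0], [0, 0, 0]],
  [[0, 0, 0], [0, 0, 0]],
])

```text
time_s: 18.22
position: [0.4441, 0.025, 0.1115]
orientation: [-2.457, 0.973, -0.264]
wrist_force: [0.6, -0.1, -1.2]
gripper_width: 0.0229
gripper_force: 80.6
```

```bash
python3 - <<'E'
from g import *
rep(*tgt(.06,.012,.048,True))
E
```

```text
t 18.22 units shift [ 0.002 -0.026 -0.34 ] turn [ 0.01   0.023 -0.024]
 y,d,edge h mm [60.8 19.4 61.6] F [ 0.6 -0.1 -1.2] stand [ 0.3 -0.5 -1.2] T stand [ 0.01  0.71 -0.01] q [-0.67 -0.8  -0.87  1.45  0.52 -3.04]
```

Call:
servo_tool([
  [[0, -0.013, -0.17], [0, 0, 0]],
  [[0, -0.013, -0.17], [0, 0, 0]],
  [[-0.04, -0.042, 0], [0, 0, 0]],
  [[0, 0, 0], [0, 0, 0]],
  [[0, 0, 0], [0, 0, 0]],
])

```text
time_s: 18.63
position: [0.4426, 0.0212, 0.0975]
orientation: [-2.455, 0.976, -0.266]
wrist_force: [-0.2, -0.6, -2.5]
gripper_width: 0.0228
gripper_force: 80.6
```

```bash
python3 - <<'E'
from g import *
rep(*tgt(.06,.007,.047,True))
E
```

```text
t 18.63 units shift [-0.049 -0.026 -0.017] turn [ 0.002  0.038 -0.001]
 y,d,edge h mm [59.3  9.1 47.7] F [-0.2 -0.6 -2.5] stand [-0.6 -0.3 -2.5] T stand [ 0.    0.69 -0.01] q [-0.68 -0.8  -0.9   1.43  0.52 -3.06]
```

Call:
servo_tool([
  [[-0.03, -0.032, 0], [0, 0, 0]],
  [[-0.03, -0.031, 0], [0, 0, 0]],
  [[0, 0, 0], [0, 0, 0]],
  [[0, 0, 0], [0, 0, 0]],
])

```text
time_s: 18.97
position: [0.4405, 0.019, 0.0978]
orientation: [-2.454, 0.974, -0.267]
wrist_force: [3.1, 2.6, 0.1]
gripper_width: 0.0225
gripper_force: 80.5
```

```bash
python3 - <<'E'
from g import *
rep(*tgt(.06,.007,.047,True))
E
```

```text
t 18.97 units shift [ 0.003  0.028 -0.023] turn [-0.005  0.049 -0.005]
 y,d,edge h mm [59.3  6.7 47.9] F [3.1 2.6 0.1] stand [ 4.1 -0.5  0.1] T stand [ 0.05 -0.58 -0.19] q [-0.69 -0.8  -0.9   1.44  0.53 -3.07]
```

Call:
servo_tool([
  [[0, 0, 0], [0, 0.04, -0.08]],
  [[0.024, 0.025, -0.06], [0, 0, 0]],
  [[0.024, 0.025, -0.06], [0, 0, 0]],
  [[0, 0, 0], [0, 0, 0]],
  [[0, 0, 0], [0, 0, 0]],
])

```text
time_s: 19.38
position: [0.4428, 0.0209, 0.0931]
orientation: [-2.453, 0.985, -0.267]
wrist_force: [5.3, 1.5, 3.5]
gripper_width: 0.0229
gripper_force: 80.8
```

```bash
python3 - <<'E'
from g import *
rep(*tgt(-.06,.0065,.043,True))
E
```

```text
t 19.38 units shift [ 2.154 -2.049 -0.004] turn [0.007 0.018 0.067]
 y,d,edge h mm [58.9  6.9 43.2] F [5.3 1.5 3.5] stand [ 4.7 -2.8  3.5] T stand [-0.48 -1.16 -0.12] q [-0.68 -0.8  -0.91  1.42  0.52 -3.05]
```

Both contacts are loaded much as in stroke 1, so I'll start the second stroke.

Call:
servo_tool([
  [[0.05, -0.05, 0], [0, 0, -0.02]],
  [[0.109, -0.103, 0], [0, 0, 0]],
  [[0.109, -0.103, 0], [0, 0, 0]],
  [[0.109, -0.103, 0], [0, 0, 0]],
  [[0.109, -0.103, 0], [0, 0, 0]],
])

```text
time_s: 19.8
position: [0.4614, 0.0036, 0.0926]
orientation: [-2.45, 0.987, -0.262]
wrist_force: [-1.1, 6.7, 6.8]
gripper_width: 0.0226
gripper_force: 81.3
```

```bash
python3 - <<'E'
from g import *
rep(*tgt(-.06,.0065,.043,True))
E
```

```text
t 19.8 units shift [ 1.691 -1.617  0.008] turn [-0.023 -0.007  0.08 ]
 y,d,edge h mm [33.6  6.8 42.7] F [-1.1  6.7  6.8] stand [4.2 5.4 6.8] T stand [ 1.18 -1.49  1.14] q [-0.69 -0.69 -0.84  1.38  0.52 -3.05]
```

Call:
servo_tool([
  [[0.109, -0.103, 0], [0, 0, 0]],
  [[0.109, -0.103, 0], [0, 0, 0]],
  [[0.109, -0.103, 0], [0, 0, 0]],
  [[0.109, -0.103, 0], [0, 0, 0]],
  [[0.109, -0.103, 0], [0, 0, 0]],
])

```text
time_s: 20.22
position: [0.4832, -0.017, 0.0925]
orientation: [-2.45, 0.987, -0.262]
wrist_force: [-2.4, 8.2, 6.4]
gripper_width: 0.0229
gripper_force: 81.3
```

```bash
python3 - <<'E'
from g import *
rep(*tgt(-.06,.0065,.043,True))
E
```

```text
t 20.22 units shift [ 1.146 -1.103  0.009] turn [-0.024 -0.008  0.081]
 y,d,edge h mm [ 3.6  6.8 42.7] F [-2.4  8.2  6.4] stand [4.3 7.3 6.4] T stand [ 1.19 -1.46  1.05] q [-0.69 -0.57 -0.77  1.34  0.52 -3.06]
```

Call:
servo_tool([
  [[0.109, -0.103, 0], [0, 0, 0]],
  [[0.109, -0.103, 0], [0, 0, 0]],
  [[0.109, -0.103, 0], [0, 0, 0]],
  [[0.109, -0.103, 0], [0, 0, 0]],
  [[0.109, -0.103, 0], [0, 0, 0]],
])

```text
time_s: 20.63
position: [0.505, -0.0375, 0.0925]
orientation: [-2.45, 0.987, -0.262]
wrist_force: [-1.6, 7.7, 6.2]
gripper_width: 0.023
gripper_force: 81.3
```

Call:
servo_tool([
  [[0.109, -0.103, 0], [0, 0, 0]],
  [[0.109, -0.103, 0], [0, 0, 0]],
  [[0.109, -0.103, 0], [0, 0, 0]],
  [[0.109, -0.103, 0], [0, 0, 0]],
  [[0.109, -0.103, 0], [0, 0, 0]],
])

```text
time_s: 21.05
position: [0.5267, -0.0581, 0.0924]
orientation: [-2.45, 0.988, -0.262]
wrist_force: [-2.0, 8.0, 7.2]
gripper_width: 0.0228
gripper_force: 81.3
```

Call:
servo_tool([
  [[0.075, -0.071, 0], [0, 0, 0]],
  [[0, 0, 0], [0, 0, 0]],
])

```text
time_s: 21.22
position: [0.5302, -0.0615, 0.0925]
orientation: [-2.451, 0.988, -0.264]
wrist_force: [3.5, 4.4, 4.7]
gripper_width: 0.0229
gripper_force: 81.0
```

```bash
python3 - <<'E'
from g import *
rep(*tgt(-.06,.0065,.043,True))
E
```

```text
t 21.22 units shift [-0.03   0.01   0.009] turn [-0.016 -0.002  0.084]
 y,d,edge h mm [-61.2   6.8  42.6] F [3.5 4.4 4.7] stand [5.6 0.5 4.7] T stand [ 0.2  -1.42  0.44] q [-0.7  -0.35 -0.6   1.28  0.52 -3.07]
```

Both strokes are done. Next I lift, straighten the tool, and go back over the rack turned half round.

Call:
servo_tool([
  [[0.02, 0.03, 0.4], [0, 0, 0]],
  [[0.02, 0.03, 0.7], [0, 0, 0]],
  [[0, 0, 0.5], [-0.63, 0.6, 0]],
  [[0, 0, 0.5], [-0.63, 0.6, 0]],
  [[0, 0, 0.4], [-0.63, 0.6, 0]],
])

```text
time_s: 21.63
position: [0.5311, -0.061, 0.1937]
orientation: [-2.69, 1.087, -0.145]
wrist_force: [0.8, 0.1, -3.1]
gripper_width: 0.0228
gripper_force: 80.6
```

Call:
servo_tool([
  [[0, 0, 0.2], [-0.63, 0.6, 0]],
  [[0, 0, 0.1], [-0.63, 0.6, 0]],
  [[0, 0, 0], [-0.63, 0.6, 0]],
  [[0.03, -0.6, 0], [0, 0, -0.9]],
  [[0.03, -0.6, 0], [0, 0, -0.9]],
])

```text
time_s: 22.05
position: [0.5342, -0.1063, 0.2034]
orientation: [2.795, -1.428, 0.001]
wrist_force: [0.2, -0.6, -2.4]
gripper_width: 0.0232
gripper_force: 80.6
```

Call:
servo_tool([
  [[0.03, -0.6, 0], [0, 0, -0.9]],
  [[0.03, -0.6, 0], [0, 0, -0.9]],
  [[0.03, -0.6, 0], [0, 0, -0.9]],
  [[0.03, -0.6, 0], [0, 0, -0.9]],
  [[0.03, -0.6, 0], [0, 0, -0.9]],
])

```text
time_s: 22.47
position: [0.5391, -0.2292, 0.2033]
orientation: [2.4, -2.023, 0.002]
wrist_force: [-0.3, -0.5, -2.7]
gripper_width: 0.0227
gripper_force: 80.6
```

Call:
servo_tool([
  [[0.03, -0.6, 0], [0, 0, -0.9]],
  [[0.03, -0.6, 0], [0, 0, -0.9]],
  [[0.03, -0.6, 0], [0, 0, -0.9]],
  [[0, 0, 0], [0, 0, 0]],
  [[0, 0, 0], [0, 0, 0]],
])

```text
time_s: 22.88
position: [0.5425, -0.3008, 0.2029]
orientation: [2.11, -2.324, 0.001]
wrist_force: [-0.2, -0.1, -1.9]
gripper_width: 0.0228
gripper_force: 80.6
```

```bash
cat > rk.py <<'E'
from g import *
def rk(pos=(.5452,-.3522,.2),yaw=168.45):
    a=np.radians(yaw); ty=np.array([np.cos(a),np.sin(a),0]); tz=np.array([0,0,-1.])
    rep(np.array(pos),np.stack([np.cross(ty,tz),ty,tz],1))
E
python3 -c "
from rk import *
rk()"
```

```text
t 22.88 units shift [ 0.067 -1.286 -0.072] turn [ 0.021 -0.019 -1.051]
 y,d,edge h mm [-234.5  -81.3  153. ] F [-0.2 -0.1 -1.9] stand [-0.2  0.  -1.9] T stand [-0.04 -0.04  0.  ] q [-0.72  0.17  0.17  1.57 -0.   -2.19]
```

Call:
servo_tool([
  [[0.03, -0.4, 0], [0.02, -0.02, -0.5]],
  [[0.03, -0.4, 0], [0, 0, -0.5]],
  [[0.01, -0.4, 0], [0, 0, -0.05]],
  [[0, -0.08, 0], [0, 0, 0]],
  [[0, 0, 0], [0, 0, 0]],
])

```text
time_s: 23.3
position: [0.5459, -0.3508, 0.2038]
orientation: [-1.989, 2.431, -0.002]
wrist_force: [0.3, 0.3, -1.3]
gripper_width: 0.0228
gripper_force: 80.7
```

```bash
python3 - <<'E'
from rk import *
rk()
a=np.radians(-11.55); X=np.array([np.cos(a),np.sin(a),0]);Y=np.array([-np.sin(a),np.cos(a),0]); O=np.array([.5452,-.3522,0])
def sp(v): return np.round(np.percentile(v*1e3,[2,50,98]),1) if len(v)>8 else len(v)
for n in("wrist","side","scene"):
    im,P=cloud(n); np.savez(n+"6",im=im,P=P); cv2.imwrite(f"pics/{n}6.png",im[:,:,::-1]); hsv=cv2.cvtColor(im,cv2.COLOR_RGB2HSV)
    D=P-O; lx=D@X;ly=D@Y;z=P[...,2]; wood=hsv[...,1]>110
    h=wood&(abs(lx)<.02)&(abs(ly)<.08)&(z>.24)&(z<.28)
    r=(abs(lx)<.025)&(abs(ly)<.075)&(z>.09)&(z<.106)
    e=(abs(ly)>.07)&(abs(ly)<.09)&(z>.09)&(z<.106)&(lx>-.14)&(lx<.04)
    print(n,"handle x",sp(lx[h]),"y",sp(ly[h]),"rail x",sp(lx[r]),"y",sp(ly[r]),r.sum(),"z",sp(z[r]))
    print("   hist",np.histogram(lx[r]*1e3,np.arange(-24,26,2))[0])
    for sg in(1,-1):
        q=e&(sg*ly>0); print("   plate",sg,q.sum(),"x",sp(lx[q]),"y",sp(ly[q]))
E
```

```text
t 23.3 units shift [-0.018 -0.036 -0.094] turn [ 0.006  0.015 -0.023]
 y,d,edge h mm [-271.4 -110.3  153.9] F [ 0.3  0.3 -1.3] stand [ 0.5  0.  -1.3] T stand [0.   0.02 0.02] q [-0.77  0.26  0.27  1.58  0.   -2.14]
wrist handle x [-11.4  -0.1  11.2] y [-59.6 -20.9  32.1] rail x [-9.4 -4.1 11.2] y [-74.8 -61.6 -47.1] 474 z [ 98.2  99.7 101.2]
   hist [  0   0   0   0   0   0   0  68  69 101   0   0   0   0  21  99  71  45
   0   0   0   0   0   0]
   plate 1 684 x [-126.8  -91.   -56.2] y [70.9 77.  81.4]
   plate -1 1892 x [-123.8  -52.7   25.5] y [-87.1 -83.  -71.2]
side handle x [-11.3   0.1  11. ] y [-61.8 -30.   33.7] rail x [-15.8  -4.6  12.3] y [-72.  -12.8  74.6] 395 z [ 90.5  98.5 101.5]
   hist [ 1  1  2  3  3  1  3 82 59 64 22  1  0  2  1 91 24 22 12  0  0  0  0  0]
   plate 1 289 x [-126.4  -60.4    6.1] y [71.  75.5 80.4]
   plate -1 457 x [-123.8  -45.8   27.5] y [-90.  -87.7 -71.7]
scene handle x [-10.5   5.   14.4] y [-28.   38.3  63.2] rail x [-10.1   4.1  13.3] y [-72.2   3.   72.5] 206 z [ 90.8  99.7 104.6]
   hist [ 0  0  0  0  0  1  4 12 23 37 22  2  0  2  6 12 22 38 22  3  0  0  0  0]
   plate 1 162 x [-121.   -42.2   28.5] y [71.  82.2 87.2]
   plate -1 74 x [-107.7   -4.7   31.8] y [-87.7 -80.6 -70.8]
```

View pics/wrist6.png

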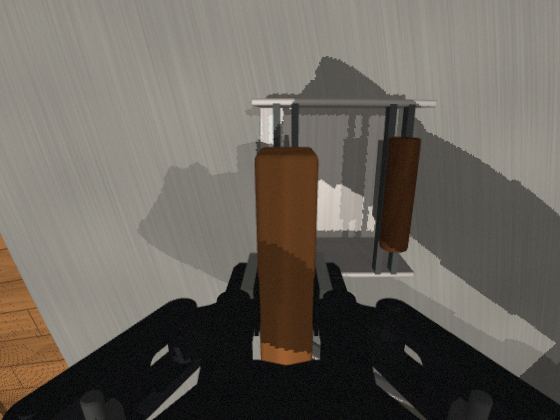

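The wrist view shows the handle at (287,255) lined up over the empty slot's rails at columns 278 and 296, and the round scraper at (400,195) has not moved. I'll lower it in.

Call:
servo_tool([
  [[0.02, -0.015, -0.4], [0.006, 0.015, -0.02]],
  [[0, 0, -0.5], [0, 0, 0]],
  [[0, 0, -0.3], [0, 0, 0]],
  [[0, 0, -0.3], [0, 0, 0]],
  [[0, 0, 0], [0, 0, 0]],
])

```text
time_s: 23.87
position: [0.5461, -0.35, 0.1416]
orientation: [-1.987, 2.433, 0.004]
wrist_force: [0.1, -0.1, -2.5]
gripper_width: 0.0225
gripper_force: 80.7
```

Call:
servo_tool([
  [[0, 0, -0.4], [0, 0, 0]],
  [[0, 0, -0.4], [0, 0, 0]],
  [[0, 0, -0.4], [0, 0, 0]],
  [[0, 0, -0.2], [0, 0, 0]],
  [[0, 0, 0], [0, 0, 0]],
])

```text
time_s: 24.28
position: [0.5464, -0.3506, 0.0869]
orientation: [-1.986, 2.434, 0.002]
wrist_force: [0.4, -0.3, -3.1]
gripper_width: 0.0227
gripper_force: 80.7
```

```bash
python3 -c "
from rk import *
rk((.5452,-.3522,.0726))"
```

```text
t 24.28 units shift [-0.029 -0.039 -0.359] turn [-0.014 -0.005  0.004]
 y,d,edge h mm [-271.6 -168.3   37.1] F [ 0.4 -0.3 -3.1] stand [ 0.1 -0.5 -3.1] T stand [ 0.04  0.02 -0.04] q [-0.77  0.26  0.07  1.37  0.   -2.14]
```

Call:
servo_tool([
  [[0, 0, -0.2], [0, 0, 0]],
  [[0, 0, -0.1], [0, 0, 0]],
  [[0, 0, -0.03], [0, 0, 0]],
  [[0, 0, 0], [0, 0, 0]],
  [[0, 0, 0], [0, 0, 0]],
])

```text
time_s: 24.7
position: [0.5473, -0.3517, 0.0758]
orientation: [-1.985, 2.434, -0.003]
wrist_force: [0.6, -0.0, -1.3]
gripper_width: 0.0226
gripper_force: 80.7
```

Call:
servo_tool([
  [[0, 0, -0.025], [0, 0, 0]],
  [[0, 0, 0], [0, 0, 0]],
  [[0, 0, 0], [0, 0, 0]],
])

```text
time_s: 24.95
position: [0.5472, -0.3516, 0.0745]
orientation: [-1.985, 2.434, -0.002]
wrist_force: [0.2, -0.2, -2.5]
gripper_width: 0.023
gripper_force: 80.7
```

Call:
servo_tool([
  [[0, 0, -0.025], [0, 0, 0]],
  [[0, 0, 0], [0, 0, 0]],
  [[0, 0, 0], [0, 0, 0]],
])

```text
time_s: 25.2
position: [0.5471, -0.3515, 0.0732]
orientation: [-1.985, 2.434, -0.002]
wrist_force: [0.1, -0.0, -2.5]
gripper_width: 0.0228
gripper_force: 80.7
```

Call:
servo_tool([
  [[0, 0, -0.015], [0, 0, 0]],
  [[0, 0, 0], [0, 0, 0]],
  [[0, 0, 0], [0, 0, 0]],
])

```text
time_s: 25.45
position: [0.5472, -0.3516, 0.0728]
orientation: [-1.985, 2.434, -0.002]
wrist_force: [0.2, -0.3, -1.9]
gripper_width: 0.0229
gripper_force: 80.9
```

Nearly touching the rails, so I'll lower it a little more.

Call:
servo_tool([
  [[0, 0, -0.02], [0, 0, 0]],
  [[0, 0, 0], [0, 0, 0]],
  [[0, 0, 0], [0, 0, 0]],
])

```text
time_s: 25.7
position: [0.5472, -0.3517, 0.0727]
orientation: [-1.985, 2.434, -0.003]
wrist_force: [-2.4, 1.7, 5.6]
gripper_width: 0.0232
gripper_force: 81.6
```

Call:
servo_tool([
  [[0, 0, 0], [0, 0, 0]],
  [[0, 0, 0], [0, 0, 0]],
  [[0, 0, 0], [0, 0, 0]],
  [[0, 0, 0], [0, 0, 0]],
  [[0, 0, 0], [0, 0, 0]],
], grip=0.65, squeeze=40)

```text
time_s: 26.12
position: [0.5471, -0.3515, 0.0717]
orientation: [-1.985, 2.434, -0.002]
wrist_force: [1.0, 0.7, 0.1]
gripper_width: 0.0554
gripper_force: 0.0
```

```bash
python3 - <<'E'
from rk import *
rk()
a=np.radians(-11.55); X=np.array([np.cos(a),np.sin(a),0]);Y=np.array([-np.sin(a),np.cos(a),0]); O=np.array([.5452,-.3522,0])
for n in("wrist","side"):
    im,P=cloud(n); hsv=cv2.cvtColor(im,cv2.COLOR_RGB2HSV); D=P-O; lx=D@X;ly=D@Y;z=P[...,2]
    h=(hsv[...,1]>110)&(abs(lx)<.03)&(abs(ly)<.08)&(z>.12)&(z<.14)
    print(n,h.sum(),[np.round(np.percentile(v[h]*1e3,[2,50,98]),1) for v in(lx,ly,z)])
E
```

```text
t 26.12 units shift [-0.047 -0.017  3.207] turn [0.004 0.013 0.006]
 y,d,edge h mm [-272.7 -176.1   21.8] F [1.  0.7 0.1] stand [ 1.2 -0.3  0.1] T stand [-0.03 -0.04 -0.08] q [-0.77  0.27  0.04  1.34  0.   -2.14]
wrist 12351 [array([-10.3,   1.2,  12.8]), array([-60.4, -21.6,  30. ]), array([127.3, 129.5, 130.9])]
side 480 [array([-9.8,  1.1, 12.2]), array([-63.1, -22.6,  25.1]), array([121.4, 128.7, 131.8])]
```

Call:
servo_tool([
  [[0, 0, 0.2], [0, 0, 0]],
  [[0, 0, 0.5], [0, 0, 0]],
  [[0, 0, 0.8], [0, 0, 0]],
  [[0, 0, 0.8], [0, 0, 0]],
  [[0, 0, 0.8], [0, 0, 0]],
])

```text
time_s: 26.63
position: [0.5469, -0.3513, 0.1978]
orientation: [-1.985, 2.434, -0.002]
wrist_force: [0.9, -0.5, 1.1]
gripper_width: 0.0558
gripper_force: 0.0
```

Call:
servo_tool([
  [[0, 0.5, 0.5], [0, 0, 0]],
  [[0, 0.8, 0], [0, 0, 0]],
  [[0, 0.8, 0], [0, 0, 0]],
  [[0, 0, 0], [0, 0, 0]],
  [[0, 0, 0], [0, 0, 0]],
])

```text
time_s: 27.05
position: [0.5475, -0.2663, 0.2171]
orientation: [-1.988, 2.431, -0.004]
wrist_force: [0.4, -0.5, 1.9]
gripper_width: 0.056
gripper_force: 0.0
```

```bash
python3 - <<'E'
from h import *
im,P=cloud("side"); cv2.imwrite("pics/end.png",cv2.resize(im[130:410,160:380,::-1],None,fx=2,fy=2))
E
```

```text
(no output)
```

View pics/end.png

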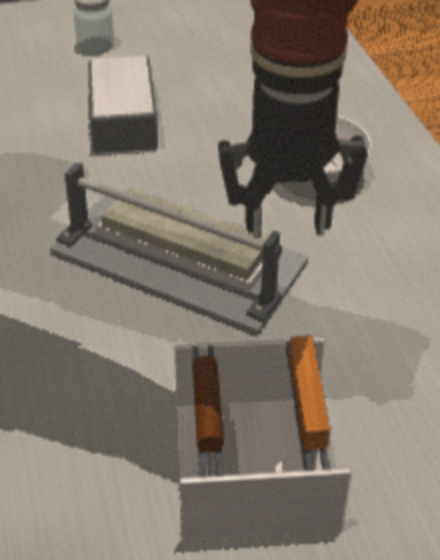

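The square scraper hangs level on its rails at (308,392), the round one at (207,400) has not moved, and the gripper is clear.

```bash
python3 -c "
from cell import *
print(finish_job())"
```

```text
the job is handed in; nothing more can be done
None
```

The scraper had a left-to-right stroke on each side, riveted side first, and is back in its rack slot turned half round; the job is handed in at about 27 s with no verdict shown.

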